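Half-turn pulse on the desk coffee mill

TASK

Set the coffee mill by pressing its three keys one at a time: first the square key, then the long bar key, then the round key, letting each spring back up before the next. Then pick up the mill's lid by its grip bar, insert it fully into the mill's collar and twist it clockwise only half-way (grip bar at the long half-way ribs on the collar), well short of the lock click. Finish there, still gripping the lid against its spring and not letting go, with everything else on the desk left alone and the lid kept upright throughout.

Things in the scene. Friction and masses are not known exactly. Their poses are not given: they have to be found in the camera images.
- mill: Fixed desk coffee mill: white housing 150 (x) by 270 (y) by 70 mm high, steel bayonet collar on top at y = +55 mm, three grey keys at y = -85 mm. Origin on the desk under the housing's centre, z up. The keys stand in one row along x, 43 mm apart, in an order that varies; their tops are 85 mm over the desk.
- mill_mouth (a point): Centre of the collar's rim, 125 mm over the desk, axes as the mill's. Collar: outer radius 56, bore radius 39 mm. Tabs 6 mm thick, tops 5 mm below the rim, narrow the bore to radius 32 except at two entry gaps, 33 degrees wide, at its +x and -x sides. Lid lugs enter there, then turn clockwise (from above) under the tabs: half-way at 40, lock at 80 degrees.
- half_rib (a point): Top of a half-way rib on the collar's outside, 40 degrees clockwise (from above) of the +x entry gap; a like one stands opposite. Marks, each twice: a pair of short ribs at an entry gap, one long upright rib at half-way, a round stud at lock. From about 55 degrees the lid's lugs press the lock's spring plungers, which click at about 80.
- ring (a joint): Sprung switch ring hidden in the collar, rad: 0 at rest, grows clockwise from above, stop at 1.31. The lid's lugs push it after about 9.5 degrees of free turn from the middle of the entry gap, so it reads about 0.53 with the lid half-way. Its spring resists with 0.03 N m at first, 0.08 N m half-way, and turns the lid back if let go.
- lid_grip (a point): Middle of the lid's grip bar. Lid: white, loose, 80 to 130 g, stands plug down on the desk. Bar: grey, 84 mm long (this x), 14 wide (y), 28 high, on a round flange of radius 46 whose top is 14 and underside 22 mm below this point. Fully in: flange on the rim, this point 22 mm over the rim. Either way round goes in, bar along the mill's x above the gaps, 8 degrees play.
- lid: The same lid, same axes; origin at the centre of its plug's underside, 44 mm below lid_grip. Plug: radius 30 mm, tapered foot, 22 mm long. Two lugs on it reach radius 37 mm right below the bar's two ends (+x and -x), 10 mm wide, 2 to 8 mm over the origin. Once turned, the lid has 2 mm of play up.
- key_square_top (a point): Keys push straight down 5 mm, need about 1.5 N to start and 4 N for the full travel, spring back, and stand 14 mm over the panel. Square key, 22 by 22 mm. Centre of its top face.
- key_bar_top (a point): Long bar key, 11 mm (along the row) by 44 mm (across it); for the rest like the square key. Centre of its top face.
- key_round_top (a point): Round key, 24 mm across; for the rest like the square key. Centre of its top face.
- key_square (a joint): Travel of the square key, m: 0 up, 0.005 fully down.
- key_bar (a joint): Travel of the bar key, m: 0 up, 0.005 fully down.
- key_round (a joint): Travel of the round key, m: 0 up, 0.005 fully down.
- teacup: Bystander: glazed tea cup, 68 mm wide, 78 mm high. Origin at the centre of its underside. Leave it alone.
- soup_bowl: Bystander: white bowl, 104 mm wide, 55 mm high. Origin at the centre of its underside. Leave it alone.
- rice_bowl: Bystander: white bowl, 116 mm wide, 70 mm high. Origin at the centre of its underside. Leave it alone.
- bowl_lid: Bystander: small flat white bowl lid with a round knob, 76 mm wide, 18 mm high; not the mill's lid. Origin at the centre of its underside. Leave it alone.
- lunch_jar: Bystander: tall white insulated lunch jar, 112 mm wide, 172 mm high, carrying lug at its side. Origin at the centre of its underside. Leave it alone.
- phone: Bystander: black phone lying flat, 72 by 148 by 9 mm. Origin at the centre of its underside. Leave it alone.
- eraser_case: Bystander: white case, 30 by 110 by 22 mm. Origin at the centre of its underside. Leave it alone.
Mind the look-alikes: they are no part of the job. Leave any pink or red look-alike of the lid alone.

How it is judged:
By the outcome, as a careful person would: the job done as asked, in the order asked, and still so for the second after the job is handed in, while the arm keeps its last pose, push and grip.
It also fails if it takes over 72 s, if anything falls off the work surface, if the arm or the gripper's body presses on something with over 40 N, if the wrist force passes 120 N, or if a joint passes its speed limit or range.

ROBOT

A 7-joint arm with a two-finger parallel gripper is mounted at the origin on the work surface. World frame = base frame: x ahead of the robot, y to its left, z up, the work surface at z = 0. Lengths are in mm, angles in rad, forces in N, time in s.
With the tool pointing down it reaches from about 425 to 875 mm from the base axis. Payload 8.4 kg.
Tool frame: the origin (TCP) lies between the finger pads; the fingertips stand 11 mm ahead of it and the grasp point (between the pads) lies 8 mm behind it; z points along the fingers, y is the line along which they close (so a half turn about z gives the same grasp; the last joint's range is limited). The gripper opens to 87 mm and grips with 3 to 60 N. Pads are 19 mm wide; open, the fingers measure 117 mm over their backs; the gripper's body (75 mm by 190 mm) begins 51 mm behind the grasp point.
Start: joints at [-1.417, 0.333, 0.04, 1.465, -0.013, 1.343, -0.059], TCP at [162.578, 629.311, 233.546] pointing down, gripper open.
Joint ranges: [-2.58, 2.58], [-0.38, 2.09], [-1.3, 1.39], [0.25, 2.4], [-1.5, 4.64], [0.08, 2.09], [-2.65, 2.65]. Speed limits (rad/s): [2.22, 2.22, 2.79, 2.79, 3.14, 3.14, 3.14].

INTERFACE

Orientations are given as a rotation vector (axis times angle).
In Python, from cell import monitor, imaging, workorder gives the robot as it stands.
- The arm moves only by the shell command python3 -m creep 'ROWS' [FORCE]. ROWS is JSON, a list of rows, each a list of 7 numbers: the turn, a rotation vector about the tool's x, y, z in degrees, then the shift along the tool's x, y, z in mm, then the opening, from 0 (shut) to 1 (fully open). In form: [[ax, ay, az, tx, ty, tz, claw], ...]. A call has 1 to 20 rows; each row shifts and turns the commanded pose from where the row before left it, along the tool's axes as they then stand; what a row does not reach is not made up. A row lasts 1/8 s, in which the tool goes at most 62.5 mm and 10.7 degrees, less where a joint would pass 70% of its speed; a pose out of reach is approached as far as the arm can. A call is refused whole if a number of a shift passes 62.5 or a number of a turn 10.7, either way. A call with a gripper value outside its range is refused whole. The fingers move at their own pace and stop on an object; FORCE is the grip in N (left out, the last holds). Time passes only in rows, so rows that do not move let the fingers close. It gives the time, the measured TCP pose, the force, the opening and the grip force at its end, in the units of the state.
- monitor.get_state(): the state, without advancing time (a new reading comes with each control period).
- imaging.snapshot(name): name is "scene" or "top" or "wrist"; returns a dict with "color" (480x640x3 uint8, blue, green, red), "fx", "fy", "cx", "cy" (pixels), "D" ([k1, k2, p1, p2, k3] as OpenCV has them; the pictures are not rectified), "R" (3x3) and "t" (3): a world point X has camera coordinates R X + t. Camera axes: x right, y down, z forward; pixel columns grow to the right and rows downward; lengths in mm; the calibration is good to about 2 mm. A picture is of the moment at which its call begins. There is no depth.
- workorder.finish_job(): hands the job in; it is judged then, once.
Trained networks look in a picture, given as the dict that the camera call returned (one of the last four; its "shot" number tells which), for a name from the list of things; names that differ only in an ending like _2 or _b are one class to them, and where a whole thing is asked for, a point or a joint stands for the part that bears it (a point fixed in the world has none). Each returns a list of dicts, best first, with "score" (0 to 1); they miss things now and then, are a little off and sometimes report something else, mostly with a low value. They report only what shows in the picture. A call takes as long as a camera call. They do not tell look-alikes from the thing itself.
- imaging.outline_of(picture, label): "region" (480x640 bool, what is visible of it).
- imaging.mark_of(picture, label): "xyz" ([x, y, z] in mm, in world coordinates, good to about 4 mm: a listed point, or the origin of a listed thing).
The state is a dict: "clock": time; "joint_positions": joint angles; "joint_vel": joint speeds; "joint_torque": joint torques, N m; "tcp_pos": TCP position; "eef_rot": TCP orientation; "ft_force": force on the tool from outside, world axes, zero at the start; "moment": the same for the moment, N m; "gripper_width": finger opening in mm; "grasp_force": force on a finger pad.
Only numpy, scipy, OpenCV 4.12 (cv2) and the standard library are available. Lean on these libraries where they do the work, as an engineer would, in place of code of your own. Each camera call takes 0.05 s, during which the arm holds its last target. There are 200 camera calls.

## Working session

There is one attempt and no reset: what is moved stays moved. The work goes in short steps, Python scripts to look and compute and a shell command to move; the robot and the scene stay as the last step left them, time stands still between calls to the robot, and variables do not carry over. Pictures are saved under pics/ and viewed, at most 10 in all, crops included, and the job is handed in when it is done.

```bash
mkdir -p pics; cat > h.py <<'E'
import numpy as np,cv2
from cell import monitor,imaging,workorder
from scipy.spatial.transform import Rotation as R
def marks(cam,names):
    p=imaging.snapshot(cam)
    for n in names:
        for d in imaging.mark_of(p,n)[:3]: print(cam,n,np.round(d["xyz"],1),round(d["score"],2))
    return p
def st():
    s=monitor.get_state(); print({k:np.round(s[k],3).tolist() for k in("clock","tcp_pos","eef_rot","ft_force","moment","gripper_width","grasp_force","joint_positions")}); return s
E
python3 - <<'E'
from h import *
s=st(); print(R.from_rotvec(s["eef_rot"]).as_matrix().round(3))
N=["mill","mill_mouth","half_rib","lid_grip","lid","key_square_top","key_bar_top","key_round_top"]
for c in("scene","top"):
    p=marks(c,N); cv2.imwrite(f"pics/{c}1.png",p["color"])
E
```

```text
{'clock': 0.0, 'tcp_pos': [162.473, 628.902, 232.667], 'eef_rot': [-0.396, -3.116, 0.003], 'ft_force': [-0.83, 0.531, -0.188], 'moment': [0.015, -0.056, 0.009], 'gripper_width': 87.121, 'grasp_force': 0.0, 'joint_positions': [-1.417, 0.334, 0.04, 1.466, -0.013, 1.343, -0.059]}
[[-0.968  0.25  -0.   ]
 [ 0.25   0.968 -0.002]
 [-0.    -0.002 -1.   ]]
scene mill [596.6 -46.6   1.5] 0.8
scene mill [799.9  62.3  -1.7] 0.63
scene mill [ 778.3 -122.5    2.5] 0.37
scene mill_mouth [601.8   9.6 126.5] 0.68
scene half_rib [639.  -31.9 126.6] 0.86
scene half_rib [ 776.  -123.6    5.1] 0.34
scene lid_grip [467.4 267.8  47. ] 0.66
scene lid_grip [268.9 324.5  45.5] 0.65
scene lid_grip [394.  -89.   43.4] 0.61
scene lid [394.7 -92.   -1.1] 0.75
scene lid [268.5 331.5  -0.8] 0.61
scene lid [470.9 270.1  -0.8] 0.55
scene key_square_top [ 539.7 -124.1   85.8] 0.49
scene key_bar_top [ 624.2 -132.1   85.6] 0.55
scene key_bar_top [598.2   7.2 126.1] 0.43
scene key_round_top [ 583.8 -129.7   82.7] 0.39
scene key_round_top [ 637.1 -410.2    1.1] 0.15
top mill_mouth [598.5   8.4 123.5] 0.77
top mill_mouth [6.989e+02 2.701e+02 4.000e-01] 0.18
top half_rib [640.8 -28.2 123.1] 0.93
top half_rib [468.7 270.9  42.5] 0.41
top lid_grip [272.4 331.7  43.9] 0.9
top lid_grip [466.6 269.9  38.4] 0.63
top lid_grip [797.1  59.9   1.2] 0.63
top lid [396.9 -92.1  -1.5] 0.93
top lid [267.6 324.9  -1. ] 0.85
top lid [464.5 272.   -1.6] 0.65
top key_square_top [ 540.  -125.5   87. ] 0.59
top key_bar_top [ 626.9 -132.9   85.7] 0.64
top key_bar_top [683.4 413.6  -5.3] 0.34
top key_round_top [ 581.3 -126.    85.8] 0.46
```

View pics/top1.png

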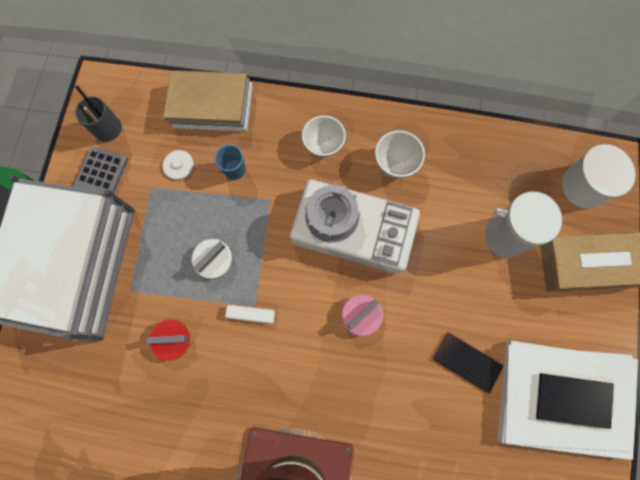

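View pics/scene1.png

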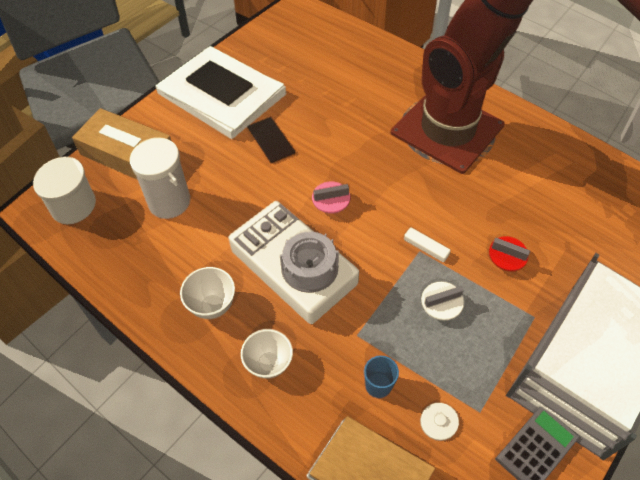

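The top view shows the white lid at about (211,258) px with its bar diagonal. The red lid at (168,340) and the pink one at (362,315) are look-alikes. The mill is at (355,228) with the collar at (332,213), and its keys from bottom-left are square, round and bar, which matches the marks. I'll go over the lid first for a closer look.

```bash
python3 -m creep '[[0,0,0,0,0,-50,0.9],[0,0,0,0,0,-50,0.9],[0,0,0,-32,-22.5,0,0.9],[0,0,0,-32,-22.5,0,0.9],[0,0,0,-32,-22.5,0,0.9],[0,0,0,-32,-22.5,0,0.9],[0,0,0,-32,-22.5,0,0.9],[0,0,0,-32,-22.5,0,0.9],[0,0,0,-32,-22.5,0,0.9],[0,0,0,-32,-22.5,0,0.9],[0,0,0,-32,-22.5,0,0.9],[0,0,0,-32,-22.5,0,0.9],[0,0,0,-32,-22.5,0,0.9],[0,0,0,-32,-22.5,0,0.9],[0,0,0,0,0,0,0.9],[0,0,0,0,0,0,0.9]]'
cat >> h.py <<'E'
def plane(p,uv,z):
    K=np.array([[p["fx"],0,p["cx"]],[0,p["fy"],p["cy"]],[0,0,1]]);u=cv2.undistortPoints(np.float64(uv).reshape(-1,1,2),K,np.array(p["D"])).reshape(-1,2)
    Rm,t=np.array(p["R"]),np.array(p["t"]);c=-Rm.T@t;d=np.c_[u,np.ones(len(u))]@Rm
    return c+d*((z-c[2])/d[:,2])[:,None]
def go(xyz,yaw):  # yaw deg of tool y axis from world y; prints tool-axis moves (shift first, then turn)
    s=monitor.get_state();M=R.from_rotvec(s["eef_rot"]).as_matrix()
    print("shift",(M.T@(np.array(xyz)-s["tcp_pos"])).round(1),"yaw now",np.degrees(np.arctan2(-M[0,1],M[1,1])).round(2))
    Y=np.radians(yaw);y=np.array([-np.sin(Y),np.cos(Y),0]);z=np.array([0,0,-1.]);T=np.c_[np.cross(y,z),y,z]
    print("turn",np.degrees(R.from_matrix(M.T@T).as_rotvec()).round(2))
E
python3 - <<'E'
from h import *
st()
p=marks("wrist",["lid_grip","lid"]); cv2.imwrite("pics/w1.png",p["color"])
E
```

```text
clock: 2.9
tcp_pos: [466.5, 272.3, 333.6]
eef_rot: [-0.396, -3.116, -0.001]
ft_force: [-0.3, 1.1, -0.0]
gripper_width: 78.3
grasp_force: 0.0
{'clock': 2.9, 'tcp_pos': [466.505, 272.298, 333.575], 'eef_rot': [-0.396, -3.116, -0.001], 'ft_force': [-0.257, 1.128, -0.036], 'moment': [0.057, 0.044, 0.014], 'gripper_width': 78.265, 'grasp_force': 0.0, 'joint_positions': [-0.953, 0.066, 0.365, 1.587, -0.024, 1.493, 0.732]}
wrist lid_grip [397.5 -90.5  45.3] 0.72
wrist lid_grip [466.6 269.   43. ] 0.63
wrist lid_grip [273.8 330.   45.4] 0.63
wrist lid [396.5 -92.8  -0.7] 0.95
wrist lid [267.6 327.2   1.7] 0.79
wrist lid [465.9 273.7  -0.8] 0.67
```

View pics/w1.png

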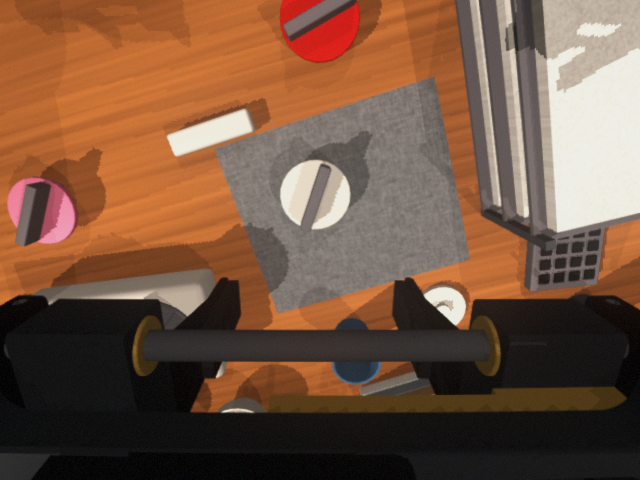

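The wrist view shows the white lid at (315,195) px, with its bar running from (325,167) to (306,230). I'll measure the bar's angle and the mill's yaw, then work out the move to the keys.

```bash
python3 - <<'E'
from h import *
p=imaging.snapshot("wrist"); g=cv2.cvtColor(p["color"],cv2.COLOR_BGR2GRAY)
m=np.zeros_like(g);cv2.circle(m,(315,195),31,1,-1)
ys,xs=np.nonzero((m>0)&(g<150)); n,l,s,c=cv2.connectedComponentsWithStats(((m>0)&(g<150)).astype(np.uint8))
k=1+np.argmax(s[1:,4]); ys,xs=np.nonzero(l==k); P=plane(p,np.c_[xs,ys],56)[:,:2]
print(len(P),cv2.minAreaRect(P.astype(np.float32)),P.mean(0)); w,v=np.linalg.eigh(np.cov(P.T)); print(np.degrees(np.arctan2(v[1,1],v[0,1])),w**.5)
t=imaging.snapshot("top")
o=imaging.outline_of(t,"mill"); 
for d in o[:2]:
    ys,xs=np.nonzero(d["region"]); print(d["score"],len(xs),xs.mean(),ys.mean())
    P=plane(t,np.c_[xs,ys],70)[:,:2].astype(np.float32); print(cv2.minAreaRect(P))
go([540,-125,150],-6)
E
```

```text
760 ((463.40130615234375, 271.7667236328125), (15.228353500366211, 76.3008804321289), 57.06960678100586) [462.61107353 272.02520942]
147.17159516943346 [ 4.39388833 21.89484673]
shift [-170.3 -366.6  183.5] yaw now -14.41
turn [-0.   -0.01 -8.41]
```

```bash
python3 -m creep '[[0,0,0,-23,-37,0,0],[0,0,0,-23,-37,0,0],[0,0,0,-23,-37,0,0],[0,0,0,-23,-37,0,0],[0,0,0,-23,-37,0,0],[0,0,0,-23,-37,0,0],[0,0,0,-23,-37,0,0],[0,0,0,-23,-37,0,0],[0,0,-8.4,0,0,0,0],[0,0,0,0,0,0,0],[0,0,0,0,0,0,0]]' 20
python3 - <<'E'
from h import *
st()
p=marks("wrist",["mill","mill_mouth","half_rib","key_square_top","key_bar_top","key_round_top"]); cv2.imwrite("pics/w2.png",p["color"])
E
```

```text
clock: 4.58
tcp_pos: [570.9, -59.8, 333.5]
eef_rot: [-0.169, -3.137, -0.001]
ft_force: [0.5, 0.3, 0.7]
gripper_width: 0.4
grasp_force: 0.0
{'clock': 4.575, 'tcp_pos': [570.921, -59.84, 333.512], 'eef_rot': [-0.169, -3.137, -0.001], 'ft_force': [0.453, 0.317, 0.691], 'moment': [0.032, -0.02, 0.042], 'gripper_width': 0.401, 'grasp_force': 0.0, 'joint_positions': [-0.551, 0.155, 0.666, 1.521, -0.096, 1.499, 1.579]}
wrist mill [596.7 -46.   -0. ] 0.68
wrist mill [467.3 271.2  43.7] 0.49
wrist mill [ 6.977e+02  2.717e+02 -3.000e-01] 0.27
wrist mill_mouth [598.8   8.5 124. ] 0.96
wrist half_rib [640.3 -33.3 120.8] 0.77
wrist key_bar_top [ 626.5 -134.8   81.7] 0.98
wrist key_round_top [ 583.7 -127.4   84. ] 0.65
wrist key_round_top [ 633.1 -407.9   -1.8] 0.48
```

View pics/w2.png

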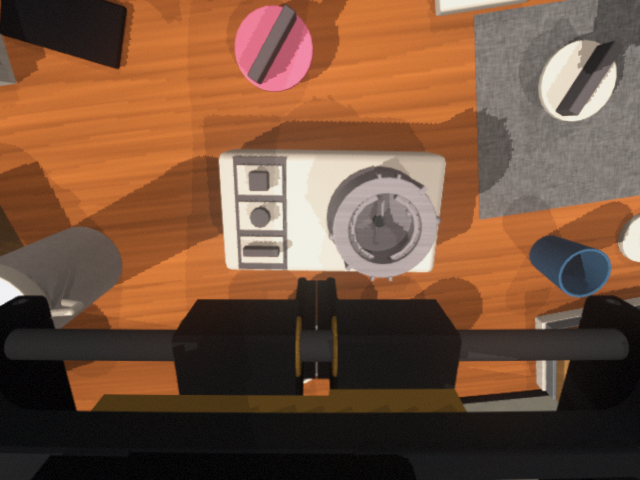

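The wrist view shows the keys as square (259,181), round (261,217) and bar (262,249), and the collar rim centred near (384,228). I'll work out the mill's yaw from the housing edges and keys.

```bash
python3 - <<'E'
from h import *
p=imaging.snapshot("wrist")
K=plane(p,[[259,181],[261,217],[262,249.5]],85); print(K.round(1))
print("rim",plane(p,[[384.5,228]],125).round(1))
g=cv2.cvtColor(p["color"],cv2.COLOR_BGR2HSV); m=((g[...,1]<60)&(g[...,2]>150)).astype(np.uint8); m[:,:215]=0;m[:,450:]=0;m[:145]=0;m[275:]=0
# housing left & top edges
L=[(np.nonzero(m[y])[0][0],y) for y in range(170,255,3) if m[y].any()]
T=[(x,np.nonzero(m[:,x])[0][0]) for x in range(240,340,3)]
for n,q in(("left",L),("top",T)):
    P=plane(p,q,70)[:,:2]; v=cv2.fitLine(P.astype(np.float32),cv2.DIST_HUBER,0,.01,.01).ravel(); print(n,np.degrees(np.arctan2(v[1],v[0])).round(2),v[2:])
d=(plane(p,[[384.5,228]],125)-K[1])[0]; print("yaw from keys-rim axis",np.degrees(np.arctan2(-d[0],d[1])), "row",np.degrees(np.arctan2(*(K[2]-K[0])[[1,0]])))
go([540,-125,150],-6)
for y in(-5,-6,-7):
    c,s=np.cos(np.radians(y)),np.sin(np.radians(y));k=np.array([599,8.5])-140*np.array([-s,c]);print(y,k,k-43*np.array([c,s]),k+43*np.array([c,s]))
E
```

```text
[[ 538.8 -123.6   85. ]
 [ 580.6 -127.7   85. ]
 [ 620.6 -132.7   85. ]]
rim [[597.2   8.4 125. ]]
left -6.95 [ 573.7307  -175.15747]
top 83.26 [512.48444 -91.96354]
yaw from keys-rim axis -6.945059471584975 row -6.3497538963271465
shift [ 23.9 -67.4 183.6] yaw now -6.09
turn [ 0.    0.   -0.09]
-5 [ 586.79819602 -130.96725773] [ 543.961824   -127.21956079] [ 629.63456803 -134.71495467]
-6 [ 584.36601514 -130.73306535] [ 541.60157364 -126.23834143] [ 627.13045664 -135.22778927]
-7 [ 581.93829192 -130.45646123] [ 539.2588074  -125.21607946] [ 624.61777644 -135.696843  ]
```

```bash
python3 -m creep '[[0,0,0.8,0,0,0,0],[0,0,0,8,-22.7,40,0],[0,0,0,8,-22.7,40,0],[0,0,0,7.4,-22.6,40,0],[0,0,0,0,0,40,0],[0,0,0,0,0,30,0],[0,0,0,0,0,30,0],[0,0,0,0,0,0,0],[0,0,0,0,0,0,0]]'
python3 -m creep '[[0,0,0,0,0,8,0],[0,0,0,0,0,5,0],[0,0,0,0,0,3,0],[0,0,0,0,0,2,0],[0,0,0,0,0,2,0],[0,0,0,0,0,2,0],[0,0,0,0,0,1,0],[0,0,0,0,0,0,0],[0,0,0,0,0,0,0]]'
```

```text
clock: 6.1
tcp_pos: [540.2, -125.8, 114.7]
eef_rot: [0.189, 3.135, -0.0]
ft_force: [1.1, -0.5, 0.5]
gripper_width: 0.2
grasp_force: 0.0
clock: 7.22
tcp_pos: [539.6, -125.5, 91.3]
eef_rot: [-0.189, -3.136, -0.001]
ft_force: [-6.0, 1.8, 11.3]
gripper_width: 0.2
grasp_force: 6.2
```

```bash
python3 -m creep '[[0,0,0,0,0,-10,0],[0,0,0,0,0,-20,0],[0,0,0,0,0,0,0],[0,0,0,-28,0,0,0],[0,0,0,-28,0,0,0],[0,0,0,-29,0,0,0],[0,0,0,0,0,8,0],[0,0,0,0,0,0,0],[0,0,0,0,0,0,0]]'
python3 - <<'E'
from h import *
st();p=imaging.snapshot("scene");cv2.imwrite("pics/s2.png",cv2.resize(p["color"][180:340,210:390],None,fx=3,fy=3))
E
```

```text
clock: 8.35
tcp_pos: [623.1, -135.7, 112.4]
eef_rot: [-0.189, -3.135, -0.0]
ft_force: [-0.1, -0.2, 0.3]
gripper_width: 0.5
grasp_force: 0.0
{'clock': 8.35, 'tcp_pos': [623.091, -135.705, 112.37], 'eef_rot': [-0.189, -3.135, -0.0], 'ft_force': [-0.082, -0.222, 0.336], 'moment': [-0.023, -0.103, -0.028], 'gripper_width': 0.482, 'grasp_force': 0.0, 'joint_positions': [-0.354, 0.456, 0.651, 1.664, -0.301, 1.125, 1.83]}
```

View pics/s2.png

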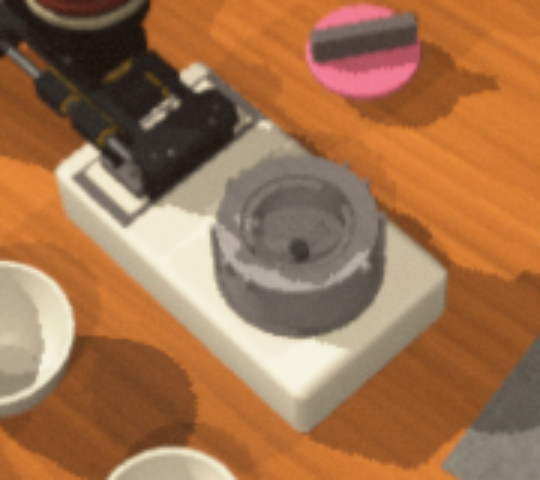

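The gripper stands over the bar key, and the collar and bystanders are undisturbed. Next I press the bar key, then the round one.

```bash
python3 -m creep '[[0,0,0,0,0,8,0],[0,0,0,0,0,4,0],[0,0,0,0,0,2,0],[0,0,0,0,0,2,0],[0,0,0,0,0,2,0],[0,0,0,0,0,2,0],[0,0,0,0,0,1,0],[0,0,0,0,0,0,0],[0,0,0,0,0,0,0]]'
python3 - <<'E'
from h import *
st()
E
```

```text
clock: 9.52
tcp_pos: [624.0, -135.7, 91.7]
eef_rot: [0.189, 3.136, -0.0]
ft_force: [-2.9, 0.7, 3.8]
gripper_width: 0.8
grasp_force: 1.9
{'clock': 9.525, 'tcp_pos': [623.973, -135.73, 91.723], 'eef_rot': [0.189, 3.136, -0.0], 'ft_force': [-2.87, 0.675, 3.821], 'moment': [0.128, 0.368, -0.025], 'gripper_width': 0.792, 'grasp_force': 1.868, 'joint_positions': [-0.346, 0.479, 0.641, 1.68, -0.316, 1.088, 1.841]}
```

```bash
python3 -m creep '[[0,0,0,0,0,1,0],[0,0,0,0,0,0.5,0],[0,0,0,0,0,0,0],[0,0,0,0,0,0,0]]'
```

```text
clock: 10.02
tcp_pos: [624.0, -135.7, 91.3]
eef_rot: [0.189, 3.135, 0.001]
ft_force: [-6.4, 1.8, 15.1]
gripper_width: 0.7
grasp_force: 7.2
```

```bash
python3 -m creep '[[0,0,0,0,0,-10,0],[0,0,0,0,0,-12,0],[0,0,0,0,0,0,0],[0,0,0,21,1,0,0],[0,0,0,21,1,0,0],[0,0,0,0,0,0,0],[0,0,0,0,0,0,0],[0,0,0,0,0,8,0],[0,0,0,0,0,4,0],[0,0,0,0,0,2,0],[0,0,0,0,0,2,0],[0,0,0,0,0,2,0],[0,0,0,0,0,2,0],[0,0,0,0,0,1,0],[0,0,0,0,0,1,0],[0,0,0,0,0,0,0],[0,0,0,0,0,0,0]]'
```

```text
clock: 12.15
tcp_pos: [582.6, -128.8, 91.3]
eef_rot: [0.189, 3.136, 0.001]
ft_force: [-6.1, 2.0, 15.7]
gripper_width: 0.7
grasp_force: 7.6
```

```bash
python3 -m creep '[[0,0,0,0,0,-10,0],[0,0,0,0,0,-45,0],[0,0,0,0,0,-55,0],[0,0,0,0,0,-50,0],[0,0,0,18.2,42.5,0,0.6],[0,0,0,18.2,42.5,0,0.6],[0,0,0,18.2,42.5,0,0.6],[0,0,0,18.2,42.5,0,0.6],[0,0,0,18.2,42.5,0,0.6],[0,0,0,18.2,42.5,0,0.6],[0,0,0,18.2,42.5,0,0.6],[0,0,0,18.2,42.5,0,0.6],[0,0,0,18.2,42.5,0,0.6],[0,0,8.7,0,0,0,0.6],[0,0,8.6,0,0,0,0.6],[0,0,8.6,0,0,0,0.6],[0,0,0,0,0,0,0.6],[0,0,0,0,0,0,0.6]]'
python3 - <<'E'
from h import *
p=marks("wrist",["lid_grip","lid"]); cv2.imwrite("pics/w3.png",p["color"])
q=plane(p,[[0,0]],56)
print(R.from_matrix(np.array(p["R"])).as_rotvec())
go([466,270,130],-32.8)
E
```

```text
clock: 14.4
tcp_pos: [465.7, 270.8, 250.1]
eef_rot: [0.882, 3.015, 0.0]
ft_force: [-0.4, 0.8, 0.2]
gripper_width: 52.2
grasp_force: 0.0
wrist lid_grip [469.4 269.9  44. ] 0.95
wrist lid [272.2 325.6  -1.4] 0.97
wrist lid [468.8 272.7  -4. ] 0.87
wrist lid [397.5 -92.4  -2.4] 0.87
[-2.51477415 -1.37648812 -0.21078046]
shift [ -0.6  -0.5 120.1] yaw now -32.69
turn [0.   0.   0.11]
```

View pics/w3.png

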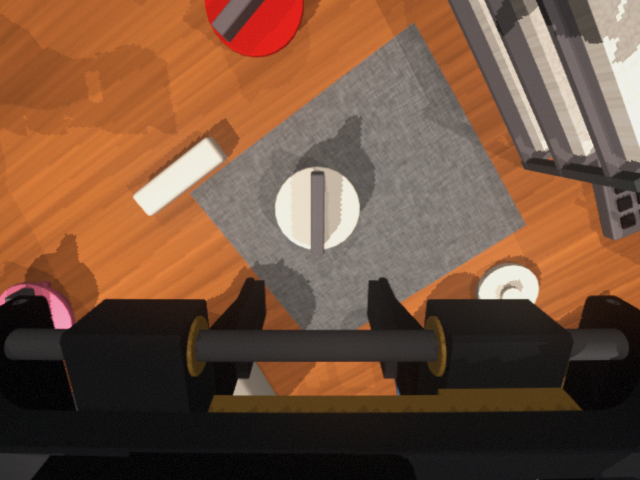

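The bar is vertical in the picture, from (317,171) to (318,250), midway between the fingers, so the gripper is aligned with it.

```bash
python3 - <<'E'
from h import *
p=imaging.snapshot("wrist")
P=plane(p,[[317,172],[318,250]],58); print(P,P.mean(0),np.linalg.norm(P[0]-P[1]))
g=cv2.cvtColor(p["color"],cv2.COLOR_BGR2GRAY)
d=[o for o in imaging.outline_of(p,"lid") if o["region"][209,290]]
if d:
    c,_=cv2.findContours(d[0]["region"].astype(np.uint8),0,1); c=max(c,key=len).reshape(-1,2); P=plane(p,c,30)[:,:2].astype(np.float32); print(cv2.minEnclosingCircle(P),cv2.fitEllipse(P))
E
```

```text
[[430.51099564 292.55435385  58.        ]
 [498.30811616 250.30996017  58.        ]] [464.4095559  271.43215701  58.        ] 79.88140176290179
((469.633544921875, 268.73687744140625), 48.94068145751953) ((467.2564392089844, 269.5719299316406), (88.71768951416016, 93.17286682128906), 48.02694320678711)
```

```bash
python3 -m creep '[[0,0,0,-1,0,50,0.6],[0,0,0,0,0,50,0.6],[0,0,0,0,0,45,0.6],[0,0,0,0,0,30,0.6],[0,0,0,0,0,20,0.6],[0,0,0,0,0,9,0.6],[0,0,0,0,0,0,0.6],[0,0,0,0,0,0,0.6]]' 30
python3 -m creep '[[0,0,0,0,0,0,0],[0,0,0,0,0,0,0],[0,0,0,0,0,0,0],[0,0,0,0,0,0,0],[0,0,0,0,0,0,0],[0,0,0,0,0,0,0]]' 30
```

```text
clock: 15.65
tcp_pos: [467.1, 270.5, 47.0]
eef_rot: [0.886, 3.013, 0.002]
ft_force: [-0.6, -0.3, 0.3]
gripper_width: 52.2
grasp_force: 0.0
clock: 16.4
tcp_pos: [466.5, 270.2, 46.0]
eef_rot: [-0.887, -3.014, 0.0]
ft_force: [0.2, -0.1, -0.9]
gripper_width: 13.9
grasp_force: 30.0
```

```bash
python3 -m creep '[[0,0,0,0,0,-15,0],[0,0,0,0,0,-35,0],[0,0,0,0,0,-50,0],[0,0,0,0,0,-50,0],[0,0,0,0,0,-50,0],[0,0,0,-31.6,-18.6,0,0],[0,0,0,-31.6,-18.6,0,0],[0,0,0,-31.6,-18.6,0,0],[0,0,0,-31.6,-18.6,0,0],[0,0,0,-31.6,-18.6,0,0],[0,0,0,-31.6,-18.6,0,0],[0,0,0,-31.6,-18.6,0,0],[0,0,0,-31.6,-18.6,0,0],[0,0,-8.6,0,0,0,0],[0,0,-8.6,0,0,0,0],[0,0,-8.6,0,0,0,0],[0,0,0,0,0,0,0],[0,0,0,0,0,0,0],[0,0,0,0,0,0,0]]'
python3 - <<'E'
from h import *
st()
marks("scene",["lid","lid_grip","mill_mouth"])
p=marks("wrist",["lid","lid_grip"]); cv2.imwrite("pics/w4.png",p["color"])
marks("top",["lid","lid_grip","half_rib"])
go([599,8.7,200],-6.9)
E
```

```text
clock: 18.77
tcp_pos: [598.5, 8.2, 246.2]
eef_rot: [0.194, 3.136, -0.0]
ft_force: [-0.4, 0.9, -0.6]
gripper_width: 13.9
grasp_force: 30.0
{'clock': 18.775, 'tcp_pos': [598.452, 8.22, 246.244], 'eef_rot': [0.194, 3.136, -0.0], 'ft_force': [-0.402, 0.9, -0.576], 'moment': [0.001, 0.013, 0.022], 'gripper_width': 13.915, 'grasp_force': 29.957, 'joint_positions': [-0.579, 0.243, 0.591, 1.603, -0.138, 1.338, 1.477]}
scene lid [599.3   9.  200. ] 0.98
scene lid [267.5 327.4  -2.4] 0.74
scene lid [396.1 -90.8   2.3] 0.55
scene lid_grip [598.7   8.5 246.8] 0.72
scene lid_grip [270.7 324.   46.4] 0.7
scene lid_grip [393.5 -88.5  44.6] 0.54
scene mill_mouth [600.5  10.6 126.4] 0.95
wrist lid [598.2   8.9 197.2] 0.8
wrist lid [394.2 -92.6  -1.6] 0.56
wrist lid_grip [395.3 -93.7  47.9] 0.76
wrist lid_grip [599.4   6.3 245.3] 0.72
top lid [ 3.958e+02 -9.370e+01  2.000e-01] 0.68
top lid [267.9 326.6  -1.3] 0.59
top lid_grip [272.9 328.6  44.4] 0.93
top lid_grip [399.8 -91.7  46.5] 0.89
top half_rib [640.  -28.8 122.8] 0.61
top half_rib [696.  268.8  -1.6] 0.6
shift [-0.4  0.5 46. ] yaw now -6.99
turn [-0.   -0.   -0.09]
```

View pics/w4.png

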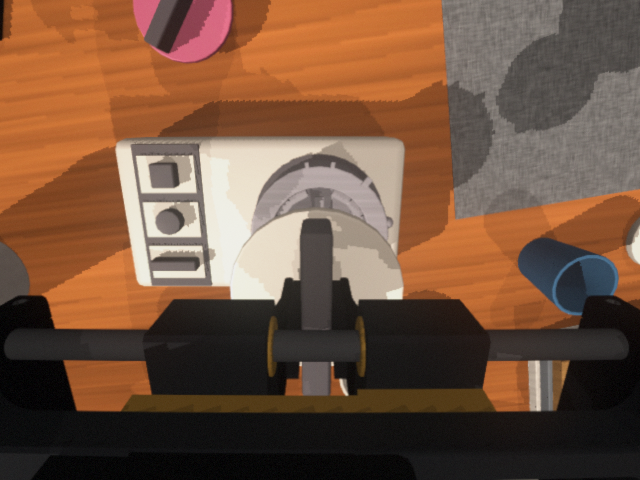

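The wrist view shows the lid held level above the collar, bar along the mill's x, keys back up. I'll lower it slowly.

```bash
python3 -m creep '[[0,0,0,-0.8,1,30,0],[0,0,0,0,0,30,0],[0,0,0,0,0,10,0],[0,0,0,0,0,0,0],[0,0,0,0,0,3,0],[0,0,0,0,0,3,0],[0,0,0,0,0,3,0],[0,0,0,0,0,0,0],[0,0,0,0,0,0,0]]'
python3 -c "from h import *;st()"
```

```text
clock: 20.45
tcp_pos: [599.5, 9.1, 167.1]
eef_rot: [0.191, 3.136, -0.0]
ft_force: [-0.2, -0.6, -1.7]
gripper_width: 13.9
grasp_force: 30.0
{'clock': 20.45, 'tcp_pos': [599.465, 9.1, 167.099], 'eef_rot': [0.191, 3.136, -0.0], 'ft_force': [-0.173, -0.61, -1.67], 'moment': [0.019, 0.071, 0.044], 'gripper_width': 13.925, 'grasp_force': 29.957, 'joint_positions': [-0.564, 0.303, 0.576, 1.703, -0.176, 1.188, 1.507]}
```

```bash
python3 -m creep '[[0,0,0,0,0,2,0],[0,0,0,0,0,2,0],[0,0,0,0,0,2,0],[0,0,0,0,0,2,0],[0,0,0,0,0,0,0],[0,0,0,0,0,0,0]]'
python3 -c "from h import *;st()"
```

```text
clock: 21.2
tcp_pos: [599.5, 9.1, 159.1]
eef_rot: [0.191, 3.136, -0.0]
ft_force: [-0.3, -0.4, -0.9]
gripper_width: 13.9
grasp_force: 30.0
{'clock': 21.2, 'tcp_pos': [599.486, 9.072, 159.123], 'eef_rot': [0.191, 3.136, -0.0], 'ft_force': [-0.266, -0.441, -0.921], 'moment': [-0.028, 0.008, 0.029], 'gripper_width': 13.937, 'grasp_force': 29.957, 'joint_positions': [-0.561, 0.31, 0.574, 1.712, -0.181, 1.173, 1.51]}
```

Past the tab tops without contact. I'll go on to the seat.

```bash
python3 -m creep '[[0,0,0,0,0,2,0],[0,0,0,0,0,2,0],[0,0,0,0,0,2,0],[0,0,0,0,0,2,0],[0,0,0,0,0,1,0],[0,0,0,0,0,1,0],[0,0,0,0,0,0,0],[0,0,0,0,0,0,0]]'
python3 -c "from h import *;st()"
```

```text
clock: 22.2
tcp_pos: [599.5, 9.1, 149.1]
eef_rot: [0.191, 3.136, 0.0]
ft_force: [0.1, -0.8, -0.2]
gripper_width: 13.6
grasp_force: 30.0
{'clock': 22.2, 'tcp_pos': [599.465, 9.126, 149.125], 'eef_rot': [0.191, 3.136, 0.0], 'ft_force': [0.104, -0.757, -0.214], 'moment': [-0.007, 0.037, -0.01], 'gripper_width': 13.609, 'grasp_force': 29.958, 'joint_positions': [-0.558, 0.319, 0.572, 1.723, -0.187, 1.154, 1.515]}
```

```bash
python3 -m creep '[[0,0,0,0,0,1,0],[0,0,0,0,0,0.5,0],[0,0,0,0,0,0,0],[0,0,0,0,0,0,0]]'
python3 -c "from h import *;st()"
```

```text
clock: 22.7
tcp_pos: [599.5, 9.2, 148.9]
eef_rot: [0.191, 3.135, 0.001]
ft_force: [-5.8, -0.6, 11.7]
gripper_width: 13.9
grasp_force: 30.0
{'clock': 22.7, 'tcp_pos': [599.489, 9.15, 148.917], 'eef_rot': [0.191, 3.135, 0.001], 'ft_force': [-5.788, -0.556, 11.733], 'moment': [-0.076, 1.409, 0.027], 'gripper_width': 13.895, 'grasp_force': 30.012, 'joint_positions': [-0.558, 0.319, 0.572, 1.723, -0.188, 1.154, 1.516]}
```

```bash
python3 -m creep '[[0,0,0,0,0,-0.8,0],[0,0,4,0,0,0,0],[0,0,4,0,0,0,0],[0,0,4,0,0,0,0],[0,0,4,0,0,0,0],[0,0,4,0,0,0,0],[0,0,0,0,0,0,0],[0,0,0,0,0,0,0]]'
python3 -c "from h import *;st();go([599.4,9.1,149],-46.9)"
```

```text
clock: 23.7
tcp_pos: [600.1, 10.8, 149.1]
eef_rot: [0.728, 3.055, 0.003]
ft_force: [-0.6, 6.3, 4.5]
gripper_width: 13.6
grasp_force: 30.0
{'clock': 23.7, 'tcp_pos': [600.051, 10.81, 149.091], 'eef_rot': [0.728, 3.055, 0.003], 'ft_force': [-0.603, 6.292, 4.475], 'moment': [1.115, 0.202, 0.232], 'gripper_width': 13.616, 'grasp_force': 29.984, 'joint_positions': [-0.606, 0.329, 0.63, 1.724, -0.212, 1.155, 1.187]}
shift [-0.2 -1.8  0.1] yaw now -26.82
turn [ 0.13 -0.   20.08]
```

```bash
python3 -m creep '[[0,0,0,0.5,2,-0.3,0],[0,0,4,0,0,0,0],[0,0,4,0,0,0,0],[0,0,4,0,0,0,0],[0,0,0,0,0,0,0],[0,0,0,0,0,0,0]]'
python3 -c "from h import *;st();go([600,10.8,149],-46.9)"
```

```text
clock: 24.45
tcp_pos: [600.3, 11.5, 149.0]
eef_rot: [1.045, 2.962, 0.001]
ft_force: [0.1, 4.0, 5.4]
gripper_width: 13.8
grasp_force: 30.0
{'clock': 24.45, 'tcp_pos': [600.328, 11.512, 149.009], 'eef_rot': [1.045, 2.962, 0.001], 'ft_force': [0.125, 3.993, 5.403], 'moment': [0.615, -0.047, 0.138], 'gripper_width': 13.75, 'grasp_force': 29.986, 'joint_positions': [-0.636, 0.337, 0.668, 1.725, -0.226, 1.157, 0.988]}
shift [-0.2 -0.8  0. ] yaw now -38.86
turn [0.05 0.02 8.04]
```

```bash
python3 -m creep '[[0,0,0,0.6,0.8,-0.3,0],[0,0,4,0,0,0,0],[0,0,4,0,0,0,0],[0,0,0,0,0,0,0],[0,0,0,0,0,0,0],[0,0,0,0,0,0,0]]'
python3 - <<'E'
from h import *
st();go([600,11,149],-46.9)
p=marks("scene",["lid_grip","lid","half_rib"])
a=cv2.resize(p["color"][205:325,230:390],(800,600),interpolation=cv2.INTER_CUBIC);cv2.imwrite("pics/s3.png",a)
p=marks("wrist",["lid_grip","half_rib"])
cv2.imwrite("pics/w5.png",cv2.resize(p["color"][100:350,140:460],(768,600)))
E
```

```text
clock: 25.2
tcp_pos: [599.7, 10.9, 148.9]
eef_rot: [-1.251, -2.882, 0.002]
ft_force: [-1.6, -2.5, 5.1]
gripper_width: 13.9
grasp_force: 30.0
{'clock': 25.2, 'tcp_pos': [599.652, 10.876, 148.937], 'eef_rot': [-1.251, -2.882, 0.002], 'ft_force': [-1.633, -2.505, 5.116], 'moment': [-0.809, 0.425, -0.05], 'gripper_width': 13.851, 'grasp_force': 29.98, 'joint_positions': [-0.657, 0.341, 0.694, 1.726, -0.235, 1.16, 0.855]}
shift [-0.1  0.3 -0.1] yaw now -46.94
turn [-0.07  0.03 -0.04]
scene lid_grip [270.7 325.2  43. ] 0.9
scene lid_grip [392.6 -88.7  43.6] 0.77
scene lid [268.8 328.9  -4.4] 0.92
scene lid [395.1 -92.    0.6] 0.78
scene lid [599.8  10.9 102.7] 0.53
scene half_rib [635.8 -30.2 125.2] 0.61
wrist lid_grip [599.2  10.2 145.6] 0.92
wrist lid_grip [394.4 -94.4  45.3] 0.76
```

View pics/s3.png

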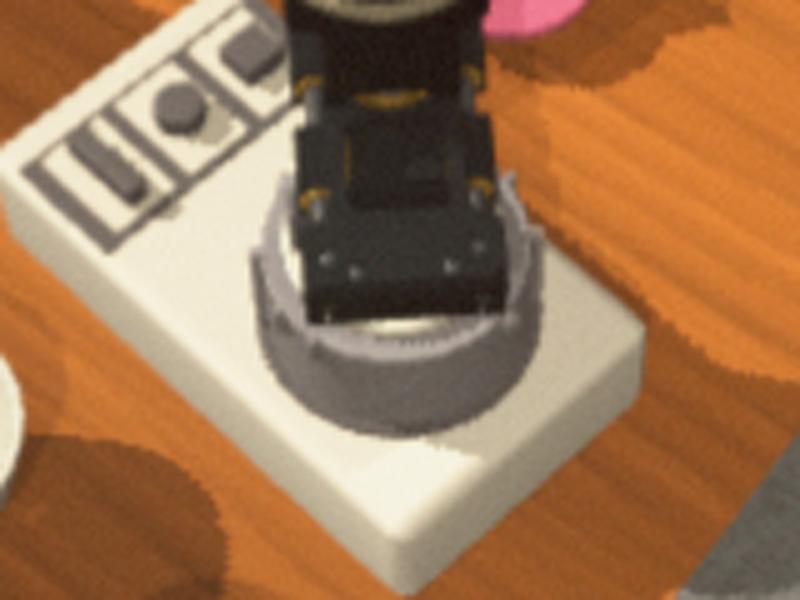

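View pics/w5.png

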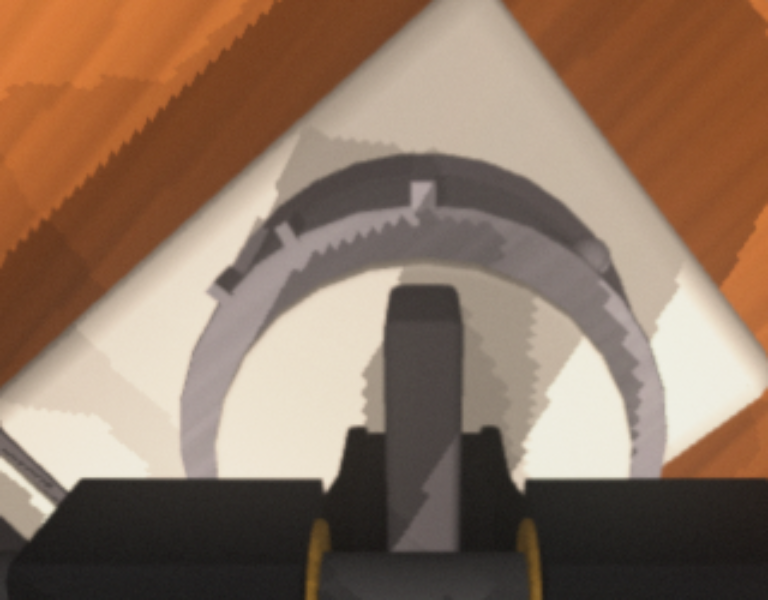

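The bar's end at x≈424 lines up with the long half-way rib at (424,195). The flange sits on the rim, the keys are up, and the grip is at 30 N.

```bash
python3 -c "
from h import *
print(workorder.finish_job())"
```

```text
the job is handed in; nothing more can be done
None
```

The job is handed in at about 25 s: I pressed the square, bar and round keys in that order, then seated the lid and twisted it clockwise to the half-way rib, where the arm still grips it at 30 N.

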